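Fish the long ruler out of the slide-cabinet drawer

TASK

Pull the ajar top drawer of the slide cabinet fully open to its stop; it stops half way, so the ruler inside stays partly under the cabinet's top. Tilt the ruler, draw it out diagonally through the gap, and finish while still holding it in the gripper: level, ridge up, motionless, with its middle over the notebook and at least a hand's width (100 mm) above it. Do not disturb the mouse, the small bottle or the box of slides.

Things in the scene. Friction and masses are not known exactly. Their poses are not given: they have to be found in the camera images.
- cabinet: Fixed low white slide cabinet, 220 wide (y), 340 deep (x), 125 high. Origin: on the desk under the middle of its front face; +x points into the cabinet, the drawer comes out along its -x; z up. The roof over the drawer spans z 119 to 125 and starts at x = 0 (the front face); the side walls are 8 thick. Only the top drawer moves.
- drawer (a joint): Opening of the top drawer in m: 0 shut, 0.15 at its stop (it comes no further out); starts ajar at 0.05 to 0.065. Slides with about 2 N of friction and stays where it is left. At opening q the outer face of its grey front panel lies at cabinet x = -q.
- drawer_handle (a point): Middle of the drawer's bar handle: a horizontal round steel bar 10 in diameter and 100 long, along the cabinet's y, 42 in front of the panel's outer face (32 clear), at z = 83 above the desk. It can be pinched or hooked from above.
- ruler: Loose aluminium ruler, about 120 g, 240 long (its x): flat base 30 wide (y) and 5 thick, with a raised finger ridge 12 wide and 16 high all along the middle of its top (21 high in all). Origin: centre of its underside; z up through the ridge. Lies flat lengthwise on the drawer's floor, one end up to 25 mm behind the front panel; it may shift as the drawer moves. Pinch the ridge from above.
- notebook: Wire-bound notebook lying fixed on the desk beside the cabinet, left or right, 210 long (x), 148 wide (y), 8 thick. Origin: centre of its underside.
- mouse: Bystander: white computer mouse, 105 by 60 by 28, loose on a thin black pad on the other side of the cabinet from the notebook. Origin: centre of its underside.
- oil_bottle: Bystander: small amber bottle, 40 in diameter, 75 high, loose on the desk to the far left. Origin: centre of its underside.
- slide_box: Bystander: blue box of glass slides, 100 by 85, 74 high, loose on the desk to the far right. Origin: centre of its underside.
- drawer_lip (a point): Middle of the top edge of the drawer's front panel, on its outer face, 101 above the desk. Panel 12 thick. Inside, the drawer is 294 long (cabinet x) and 188 wide (y); its floor is 38 below this point (63 above the desk); side and back walls are 4 thick, tops at 103. At the stop the opening between panel and roof edge is 138 by 188.

How it is judged:
By the outcome, as a careful person would: the job done as asked, in the order asked, and still so for the second after the job is handed in, while the arm keeps its last pose, push and grip.
It also fails if it takes over 64 s, if anything falls off the work surface, if the arm or the gripper's body presses on something with over 40 N, if the wrist force passes 120 N, or if a joint passes its speed limit or range.

ROBOT

A 6-joint arm with a two-finger parallel gripper is mounted at the origin on the work surface. World frame = base frame: x ahead of the robot, y to its left, z up, the work surface at z = 0. Lengths are in mm, angles in rad, forces in N, time in s.
With the tool pointing down it reaches from about 350 to 875 mm from the base axis. Payload 15.5 kg.
Tool frame: the origin (TCP) lies midway between the tips of the shut fingers; the grasp point (between the pads) lies 19 mm behind it (grip_depth is the distance from the TCP to the grasp point, in mm); z points along the fingers, y is the line along which they close (so a half turn about z gives the same grasp; the last joint's range is limited). The gripper opens to 85 mm and grips with 20 to 120 N. Pads are 22 mm wide; open, the fingers measure 114 mm over their backs; the gripper's body (76 mm by 85 mm) begins 54 mm behind the grasp point. The pads swing forward as they close: fully open they stand 13 mm farther back than shut.
Start: joints at [-1.264, 0.494, 1.345, -0, 1.302, -0.096], TCP at [244.999, -574.98, 231.277] pointing down, gripper open.
Joint ranges: [-2.91, 2.91], [-0.82, 2.16], [0.22, 2.67], [-1.22, 4.37], [0.12, 2.79], [-3.08, 3.08]. Speed limits (rad/s): [1.89, 1.89, 2.57, 3.01, 3.01, 3.01].

INTERFACE

Orientations are given as a unit quaternion [x, y, z, w].
In Python, from bench import * gives the robot as it stands.
- The arm moves only by the tool apply_moves, never from a script. Its argument "increments" is text: rows parted by semicolons, each of 5 numbers parted by spaces: the shift along the tool's x, y, z as a fraction of full scale, then the turn about the tool's z as a fraction of full scale, then the finger opening in mm, from 0 to 85.4. In form: tx ty tz spin fingers; .... A call has 1 to 12 rows; each row shifts and turns the commanded pose from where the row before left it, along the tool's axes as they then stand; what a row does not reach is not made up. Full scale, the value 1, is 0.15 m for a shift and 2 rad for a turn. A row lasts 1/8 s, in which the tool goes at most 62.5 mm and 10.7 degrees, less where a joint would pass 70% of its speed; a pose out of reach is approached as far as the arm can. A call with a number of a shift or a turn outside -1 to 1 is refused whole. A call with a gripper value outside its range is refused whole. The fingers move at their own pace and stop on an object; "newtons" is the grip in N (left out, the last holds). Time passes only in rows, so rows that do not move let the fingers close. It gives the time, the measured TCP pose, the force, the opening and the grip force at its end, in the units of the state.
- get_state(): the state, without advancing time (a new reading comes with each control period).
- grab_frame(name): name is "scene" or "side" or "wrist"; returns a dict with "image" (420x560x3 uint8, blue, green, red), "depth" (420x560 float32, mm along the optical axis (not along the pixel's ray), 0 where there is no reading), "vfov" (degrees; the focal length in pixels is half the picture's height over the tangent of half this angle, whatever the lens; pixels are square), "cx", "cy" (the principal point, pixels), "pose" (4x4, takes a point from camera to world coordinates). Camera axes: x right, y down, z forward; pixel columns grow to the right and rows downward; lengths in mm; the calibration is good to about 2 mm. A picture is of the moment at which its call begins.
- finish_job(): hands the job in; it is judged then, once.
Trained networks look in a picture, given as the dict that the camera call returned (one of the last four; its "shot" number tells which), for a name from the list of things; names that differ only in an ending like _2 or _b are one class to them, and where a whole thing is asked for, a point or a joint stands for the part that bears it (a point fixed in the world has none). Each returns a list of dicts, best first, with "conf" (0 to 1); they miss things now and then, are a little off and sometimes report something else, mostly with a low value. They report only what shows in the picture. A call takes as long as a camera call.
- boxes_of(picture, query): "location" ([x, y, z] in mm, in the coordinates of the camera as it stood for that picture, good to about 4 mm: the middle of the surface that is visible of it).
- regions_of(picture, query): "region" (420x560 bool, what is visible of it).
- spot_point(picture, query): "location" ([x, y, z] in mm, in the coordinates of the camera as it stood for that picture, good to about 4 mm: a listed point, or the origin of a listed thing).
The state is a dict: "clock": time; "qpos": joint angles; "joint_vel": joint speeds; "joint_efforts": joint torques, N m; "position": TCP position; "orientation": TCP orientation; "ft_force": force on the tool from outside, world axes, zero at the start; "torque": the same for the moment, N m; "width": finger opening in mm; "grasp_force": force on a finger pad.
Only numpy, scipy, OpenCV 4.12 (cv2) and the standard library are available. Lean on these libraries where they do the work, as an engineer would, in place of code of your own. Each camera call takes 0.05 s, during which the arm holds its last target. There are 200 camera calls.

## Working session

There is one attempt and no reset: what is moved stays moved. The work goes in short steps, Python scripts to look and compute and a tool call to move; the robot and the scene stay as the last step left them, time stands still between calls to the robot, and variables do not carry over. Pictures are saved under pics/ and viewed, at most 10 in all, crops included, and the job is handed in when it is done.

Besides the shell and the picture viewer there is one more tool, called in YAML: its name, and indented under it one key for each argument. apply_moves: Moves the arm, as the interface text tells. Shift numbers are shares of 0.15 m and turn numbers shares of 2 rad, none past 1 either way. Its arguments: {"type":"object","properties":{"increments":{"type":"string"},"newtons":{"type":"number"}},"required":["increments"]}

```bash
mkdir -p pics; cat > h.py <<'E'
from bench import *
import numpy as np, cv2
from scipy.spatial.transform import Rotation as R
def tw(p,v):
    return (p["pose"]@np.r_[v,1])[:3]
def cloud(p):
    d=p["depth"]; h,w=d.shape; f=h/2/np.tan(np.radians(p["vfov"])/2)
    v,u=np.mgrid[:h,:w]
    P=np.stack([(u-p["cx"])*d/f,(v-p["cy"])*d/f,d,np.ones_like(d)],-1)@p["pose"].T
    P=P[...,:3]; P[d==0]=np.nan
    return P
E
python3 - <<'E'
from h import *
s=get_state(); print(s["position"],s["orientation"],s["clock"],R.from_quat(s["orientation"]).as_matrix().round(3))
ims=[]
for n in ["scene","side"]:
    p=grab_frame(n); ims.append(p["image"])
    print(n,p["pose"].round(2).tolist())
    for q in ["cabinet","drawer_handle","drawer_lip","ruler","notebook","mouse","oil_bottle","slide_box"]:
        r=spot_point(p,q); 
        print(q,[(round(x["conf"],2),tw(p,x["location"]).round(0).tolist()) for x in r[:2]])
cv2.imwrite("pics/a.png",cv2.resize(np.vstack(ims),None,fx=.7,fy=.7))
E
```

```text
[ 244.90582272 -574.63010155  230.69163351] [ 9.79783182e-01  2.00061325e-01 -6.71743305e-05 -6.14649021e-04] 0.0 [[ 0.92   0.392 -0.   ]
 [ 0.392 -0.92   0.001]
 [ 0.    -0.001 -1.   ]]
scene [[0.3, 0.48, -0.83, 1395.15], [0.96, -0.15, 0.26, -234.4], [-0.0, -0.86, -0.5, 593.95], [0.0, 0.0, 0.0, 1.0]]
cabinet [(0.23, [445.0, -393.0, -0.0])]
drawer_handle [(0.85, [575.0, -77.0, 79.0]), (0.54, [729.0, -367.0, 0.0])]
drawer_lip [(0.86, [620.0, -71.0, 103.0])]
ruler [(0.32, [726.0, -370.0, -0.0])]
notebook [(0.61, [443.0, -393.0, 4.0])]
mouse [(0.82, [487.0, 354.0, 2.0])]
oil_bottle [(0.77, [693.0, 348.0, -0.0])]
slide_box [(0.79, [728.0, -367.0, 1.0])]
side [[-0.91, -0.21, 0.37, 206.75], [-0.42, 0.49, -0.76, 804.01], [-0.02, -0.84, -0.54, 678.62], [0.0, 0.0, 0.0, 1.0]]
cabinet [(0.62, [668.0, -66.0, -1.0]), (0.59, [573.0, -80.0, 83.0])]
drawer_handle [(0.74, [574.0, -81.0, 81.0]), (0.55, [726.0, -367.0, 2.0])]
drawer_lip [(0.69, [619.0, -68.0, 102.0])]
ruler [(0.26, [694.0, 345.0, 2.0])]
notebook [(0.61, [447.0, -393.0, -0.0])]
mouse [(0.94, [485.0, 360.0, 7.0])]
oil_bottle [(0.63, [695.0, 345.0, 3.0])]
slide_box [(0.98, [725.0, -367.0, 4.0])]
```

View pics/a.png

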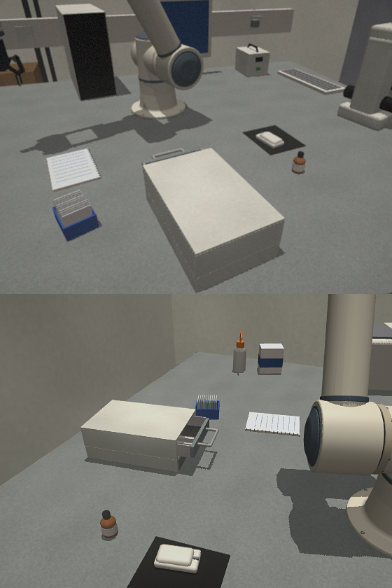

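```bash
cat > cab.py <<'E'
from h import *
for n in ["scene","side"]:
    p=grab_frame(n); P=cloud(p)
    m=(abs(P[...,2]-125)<6)&(abs(P[...,0]-830)<300)&(abs(P[...,1])<300)
    k,l=cv2.connectedComponents(m.astype(np.uint8))[:2]
    i=1+np.argmax([(l==j).sum() for j in range(1,k)]); 
    Q=P[l==i]; r=cv2.minAreaRect(Q[:,:2].astype(np.float32)); print(n,r,np.median(Q[:,2])); print(cv2.boxPoints(r).round(0).tolist())
    m=(abs(P[...,2]-8)<4)&(abs(P[...,0]-445)<150)&(abs(P[...,1]+393)<120)
    print("nb",cv2.minAreaRect(P[m][:,:2].astype(np.float32)))
    # handle pts
    m=(abs(P[...,2]-85)<8)&(abs(P[...,0]-574)<25)&(abs(P[...,1]+79)<65)
    print("bar",m.sum(),P[m].mean(0), cv2.minAreaRect(P[m][:,:2].astype(np.float32)) if m.sum()>5 else 0)
E
python3 cab.py
```

```text
scene ((838.5894775390625, -36.76255798339844), (342.29443359375, 221.27598571777344), 8.784346580505371) 125.63305972227329
[[653.0, 46.0], [686.0, -172.0], [1025.0, -120.0], [991.0, 99.0]]
nb ((439.6897888183594, -371.4334716796875), (230.0317840576172, 190.59413146972656), 10.991707801818848)
bar 209 [580.23651668 -77.27266653  86.52071341] ((581.1240234375, -77.53231811523438), (27.420503616333008, 108.20304870605469), 5.081179141998291)
side ((837.2567749023438, -36.36256408691406), (341.8070983886719, 226.7216033935547), 8.967409133911133) 125.34168454082419
[[651.0, 49.0], [686.0, -175.0], [1024.0, -122.0], [988.0, 102.0]]
nb ((460.44525146484375, -388.63232421875), (250.7787322998047, 177.30157470703125), 2.83301043510437)
bar 188 [578.82839523 -62.81892672  86.35963286] ((587.9501342773438, -73.6242446899414), (36.774967193603516, 111.32882690429688), 8.054338455200195)
```

apply_moves:
  increments: "0 0 0 -0.09 30; 0 0 0 -0.09 30; 0 0 0 -0.09 30; 0 0 0 -0.09 30; 0 0 0 -0.09 30; 0 0 0 -0.09 30; 0 0 0 -0.09 30; 0 0 0 -0.0315 30"

```text
clock: 2.0
position: [245.0, -575.0, 231.3]
orientation: [0.649, 0.761, -0.0, 0.0]
ft_force: [0.2, -0.3, -0.9]
width: 29.8
grasp_force: 0.0
```

```bash
cat >> h.py <<'E'
O=np.array([670.,-62.8,0]); A=np.radians(8.87)
U=np.array([np.cos(A),np.sin(A),0]); V=np.array([-np.sin(A),np.cos(A),0])
def cab(x,y,z): return O+x*U+y*V+np.array([0,0,z])
def tocab(p): d=np.asarray(p)-O; return np.array([d@U,d@V,d[2]]).round(1)
def need(target):
    s=get_state(); M=R.from_quat(s["orientation"]).as_matrix()
    print("cab tcp",tocab(s["position"]),"ydir deg rel cab",round(np.degrees(np.arctan2(M[1,1],M[0,1]))-8.87,2),"t",round(s["clock"],2),"F",np.round(s["ft_force"],1),"w",round(s["width"],1),"g",round(s["grasp_force"],1))
    print("tool frac",(M.T@(target-s["position"])/150).round(3))
E
python3 -c "
from h import *
need(cab(-97,0,180))"
```

```text
cab tcp [-498.9 -440.5  231.3] ydir deg rel cab 0.24 t 2.0 F [ 0.2 -0.3 -0.9] w 29.8 g 0.0
tool frac [2.925 2.692 0.342]
```

apply_moves:
  increments: "0.2 0.2 0 0 30; 0.25 0.23 0 0 30; 0.25 0.23 0 0 30; 0.25 0.23 0 0 30; 0.25 0.23 0 0 30; 0.25 0.23 0.04 0 30; 0.25 0.23 0.05 0 30; 0.25 0.23 0.05 0 30; 0.25 0.23 0.05 0 30; 0.25 0.23 0.05 0 30; 0.25 0.23 0.05 0 30; 0.225 0.192 0.05 0 30"

```text
clock: 3.5
position: [577.2, -77.5, 180.1]
orientation: [0.65, 0.76, 0.0, 0.0]
ft_force: [0.4, -1.2, -0.3]
width: 29.7
grasp_force: 0.0
```

```bash
python3 -c "
from h import *
need(cab(-97,0,180))
p=grab_frame('wrist'); P=cloud(p)
for q in ['drawer_handle','drawer_lip','ruler']:
    r=spot_point(p,q); print(q,[(round(x['conf'],2),tocab(tw(p,x['location']))) for x in r[:2]])
C=np.stack([(P-O)@U,(P-O)@V,P[...,2]],-1)
m=(abs(C[...,2]-84)<9)&(C[...,0]<-75)&(C[...,0]>-130)&(abs(C[...,1])<40)
print(m.sum(), np.percentile(C[m],[2,50,98],axis=0) if m.sum() else 0)
m=(abs(C[...,2]-101)<4)&(C[...,0]>-90)&(C[...,0]<-30)&(abs(C[...,1])<70)
print(m.sum(), np.percentile(C[m],[2,50,98],axis=0) if m.sum() else 0)
cv2.imwrite('pics/b.png',p['image'])
"
```

```text
cab tcp [-93.9  -0.2 180.1] ydir deg rel cab 0.04 t 3.5 F [ 0.4 -1.2 -0.3] w 29.7 g 0.0
tool frac [ 0.001 -0.02   0.001]
drawer_handle [(0.86, array([-94.8,  -5.6,  82.8]))]
drawer_lip [(0.63, array([-50.4,   1.1, 101.9]))]
ruler []
1365 [[-99.63390012 -38.39906554  85.06360251]
 [-95.08908662   1.70178895  87.63010167]
 [-90.60664661  38.51957559  89.35841126]]
2763 [[-53.13124831 -31.68196017  98.32737954]
 [-47.46211251  22.62000726 101.35116647]
 [-41.50746804  68.2842662  102.65976222]]
```

View pics/b.png

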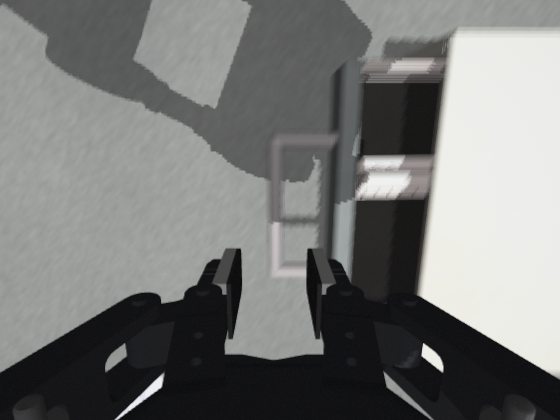

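apply_moves:
  increments: "0 -0.008 0.2 0 30; 0 0 0.2 0 30; 0 0 0.18 0 30; 0 0 0.1 0 30; 0 0 0.08 0 30; 0 0 0 0 30; 0 0 0 0 4; 0 0 0 0 4; 0 0 0 0 4; 0 0 0 0 4"
  newtons: 40

```text
clock: 4.95
position: [575.6, -79.5, 67.1]
orientation: [0.65, 0.76, 0.0, 0.001]
ft_force: [-0.1, -1.2, 6.9]
width: 8.5
grasp_force: 39.4
```

```bash
python3 -c "
from h import *
need(cab(-97,0,180))"
```

```text
cab tcp [-95.8  -1.9  67.1] ydir deg rel cab 0.02 t 4.95 F [-0.1 -1.2  6.9] w 8.5 g 39.4
tool frac [ 0.012 -0.007 -0.753]
```

apply_moves:
  increments: "0 -0.03 0 0 4; 0 -0.06 0 0 4; 0 -0.07 0 0 4; 0 -0.07 0 0 4; 0 -0.07 0 0 4; 0 -0.07 0 0 4; 0 -0.07 0 0 4; 0 -0.06 0 0 4; 0 -0.05 0 0 4; 0 -0.04 0 0 4; 0 -0.02 0 0 4; 0 0 0 0 4"

```text
clock: 6.45
position: [484.9, -93.6, 67.1]
orientation: [0.65, 0.76, 0.0, 0.001]
ft_force: [-2.3, -0.1, 12.4]
width: 8.3
grasp_force: 40.0
```

```bash
python3 -c "
from h import *
need(cab(-192,0,67))"
```

```text
cab tcp [-187.6   -1.9   67.1] ydir deg rel cab 0.01 t 6.45 F [-2.3 -0.1 12.4] w 8.3 g 40.0
tool frac [ 0.013 -0.029  0.   ]
```

apply_moves:
  increments: "0 -0.015 0 0 4; 0 -0.015 0 0 4; 0 -0.015 0 0 4; 0 -0.01 0 0 4; 0 0 0 0 4"

```text
clock: 7.08
position: [480.9, -94.5, 67.2]
orientation: [0.651, 0.759, 0.003, 0.003]
ft_force: [25.1, 17.5, -7.9]
width: 8.6
grasp_force: 39.1
```

```bash
python3 -c "
from h import *
need(cab(-192,0,67))"
```

```text
cab tcp [-191.8   -2.2   67.2] ydir deg rel cab -0.04 t 7.08 F [25.1 17.5 -7.9] w 8.6 g 39.1
tool frac [ 0.014 -0.002  0.001]
```

apply_moves:
  increments: "0 0.022 0 0 4; 0 0 0 0 30; 0 0 0 0 30; 0 0 0 0 30; 0 0 -0.15 0 30; 0 0 -0.3 0 30; 0 0.1 -0.3 0 30; 0 0.15 -0.2 0 30; 0 0.15 0 0 30; 0 0.1 0 0 30; 0 0 0 0 30; 0 0 0 0 30"

```text
clock: 8.57
position: [552.9, -82.6, 208.2]
orientation: [0.65, 0.76, -0.0, -0.001]
ft_force: [-0.3, -0.1, 0.0]
width: 30.0
grasp_force: 0.0
```

```bash
cat > look.py <<'E'
import sys
from h import *
need(cab(-60,0,150))
p=grab_frame('wrist'); P=cloud(p)
for q in ['drawer_handle','drawer_lip']:
    r=spot_point(p,q); print(q,[(round(x['conf'],2),tocab(tw(p,x['location']))) for x in r[:2]])
C=np.stack([(P-O)@U,(P-O)@V,P[...,2]],-1)
for r in regions_of(p,'ruler')[:2]:
    m=r["region"]; print('reg',r['conf'],m.sum(),np.nanpercentile(C[m],[2,50,98],axis=0).round(1).tolist())
m=(abs(C[...,2]-84)<6)&(C[...,0]<-5)&(C[...,0]>-136)&(abs(C[...,1])<85)
print('ridge',m.sum(), np.percentile(C[m],[2,50,98],axis=0).round(1).tolist() if m.sum() else 0)
if m.sum(): print(cv2.minAreaRect(C[m][:,:2].astype(np.float32)))
cv2.imwrite(sys.argv[1],p['image'])
E
python3 look.py pics/c.png
```

```text
cab tcp [-118.8   -1.5  208.2] ydir deg rel cab 0.01 t 8.57 F [-0.3 -0.1  0. ] w 30.0 g 0.0
tool frac [0.01  0.392 0.387]
drawer_handle [(0.93, array([-190.5,   -5.4,   81.1]))]
drawer_lip [(0.9, array([-148. ,   -1.4,  103.3])), (0.28, array([-273.7, -295.1,    1.4]))]
reg 0.65 6403 [[-124.4, 6.2, 67.0], [-51.8, 23.5, 69.7], [20.7, 35.4, 85.5]]
ridge 2368 [[-124.9, 14.5, 79.1], [-66.5, 21.0, 84.3], [-7.4, 26.7, 85.8]]
((-66.30825805664062, 20.295127868652344), (122.5707778930664, 12.525849342346191), 0.5994900465011597)
```

View pics/c.png

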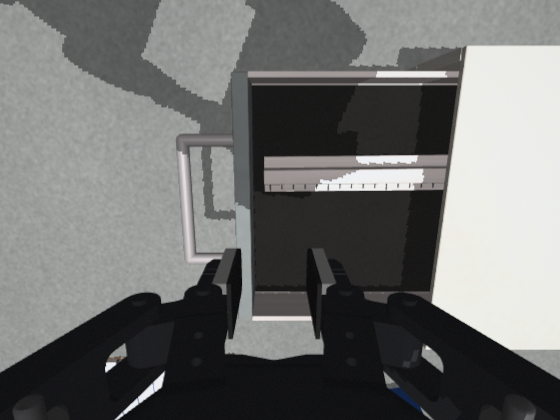

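apply_moves:
  increments: "0 0 0 0.0867 40; 0 0 0 0.0867 40; 0 0 0 0.0867 40; 0 0 0 0.0867 40; 0 0 0 0.0867 40; 0 0 0 0.0867 40; 0 0 0 0.0867 40; 0 0 0 0.0867 40; 0 0 0 0.0867 40; 0 0 0 0 40"
  newtons: 25

```text
clock: 10.02
position: [553.6, -82.7, 208.8]
orientation: [0.997, 0.083, -0.0, -0.0]
ft_force: [-0.2, 0.1, 0.0]
width: 40.4
grasp_force: 0.0
```

```bash
python3 -c "
from h import *
need(cab(-50,20.3,71))"
```

```text
cab tcp [-118.1   -1.7  208.8] ydir deg rel cab -89.36 t 10.03 F [-0.2  0.1  0. ] w 40.4 g 0.0
tool frac [ 0.455 -0.142  0.919]
```

apply_moves:
  increments: "0.15 -0.05 0.1 0 40; 0.2 -0.06 0.2 0 40; 0.105 -0.032 0.2 0 40; 0 0 0.2 0 40; 0 0 0.12 0 40; 0 0 0.06 0 40; 0 0 0.036 0 40; 0 0 0 0 40"

```text
clock: 11.02
position: [617.9, -50.5, 71.8]
orientation: [0.997, 0.083, 0.0, 0.0]
ft_force: [0.3, 0.3, 0.8]
width: 39.8
grasp_force: 0.0
```

```bash
python3 -c "
from h import *
need(cab(-50,20.3,71))
p=grab_frame('wrist');cv2.imwrite('pics/d.png',p['image'])"
```

```text
cab tcp [-49.6  20.1  71.8] ydir deg rel cab -89.39 t 11.03 F [0.3 0.3 0.8] w 39.8 g 0.0
tool frac [-0.002 -0.001  0.006]
```

View pics/d.png

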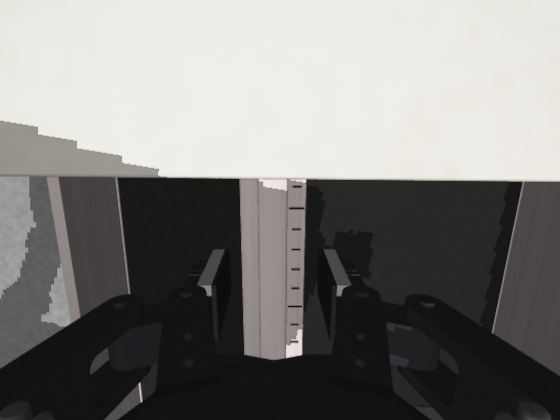

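apply_moves:
  increments: "0 0 0 0 6; 0 0 0 0 6; 0 0 0 0 6; 0 0 0 0 6; 0 0 0 0 6; 0 0 -0.02 0 6; 0 0 -0.03 0 6; 0 0 -0.03 0 6; 0 0 0 0 6"

```text
clock: 12.2
position: [617.9, -50.4, 83.8]
orientation: [0.997, 0.083, 0.0, 0.0]
ft_force: [0.4, -0.5, -0.7]
width: 11.1
grasp_force: 27.2
```

```bash
cat > look2.py <<'E'
import sys
from h import *
need(cab(-50,20.3,71))
p=grab_frame('side'); P=cloud(p); C=np.stack([(P-O)@U,(P-O)@V,P[...,2]],-1)
for r in regions_of(p,'ruler')[:1]:
    m=r["region"]&np.isfinite(C[...,0]); Q=C[m]; print('reg',r['conf'],m.sum(),np.percentile(Q,[2,50,98],axis=0).round(1).tolist())
    if m.sum()>20:
        l=cv2.fitLine(Q.astype(np.float32),cv2.DIST_HUBER,0,.01,.01).ravel(); print('line',l.round(3))
ys=slice(100,340)
if len(sys.argv)>1: cv2.imwrite(sys.argv[1],cv2.resize(p['image'][60:260,100:400],None,fx=2.5,fy=2.5))
E
python3 look2.py pics/e.png
```

```text
cab tcp [-49.6  20.2  83.8] ydir deg rel cab -89.4 t 12.2 F [ 0.4 -0.5 -0.7] w 11.1 g 27.2
tool frac [-0.003 -0.     0.085]
reg 0.9 724 [[-126.8, -31.9, 63.3], [-65.1, 26.6, 84.4], [17.2, 37.3, 97.6]]
line [ 9.9900e-01  2.4000e-02 -2.3000e-02 -5.9150e+01  2.7144e+01  8.5363e+01]
```

View pics/e.png

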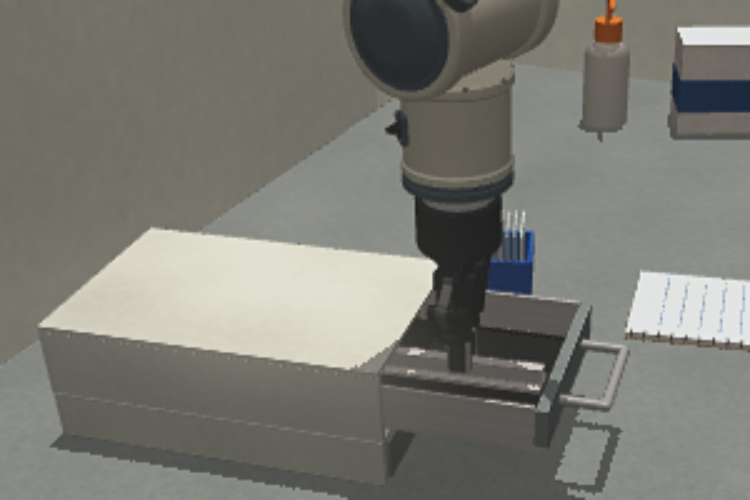

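apply_moves:
  increments: "0 0 -0.04 0 6; 0 0 -0.05 0 6; 0 0 -0.04 0 6; 0 0 -0.02 0 6; 0 0 -0.02 0 6; 0 0 -0.02 0 6; 0 0 -0.01 0 6; 0 0 0 0 6"
  newtons: 20

```text
clock: 13.3
position: [617.6, -50.4, 113.3]
orientation: [0.997, 0.082, -0.0, -0.0]
ft_force: [1.0, -0.1, -3.7]
width: 10.9
grasp_force: 26.6
```

```bash
python3 look2.py
```

```text
cab tcp [-49.9  20.3 113.3] ydir deg rel cab -89.41 t 13.3 F [ 1.  -0.1 -3.7] w 10.9 g 26.6
tool frac [-0.001  0.     0.282]
reg 0.97 530 [[-128.3, 18.8, 102.2], [-74.6, 26.9, 116.6], [2.6, 36.7, 132.3]]
line [ 9.91000e-01  2.00000e-02 -1.34000e-01 -6.53460e+01  2.70850e+01
  1.16557e+02]
```

apply_moves:
  increments: "0 0 -0.02 0 6; 0 0 -0.007 0 6; 0 0 0.013 0 6; -0.03 0 -0.004 0 6; -0.05 0 -0.0075 0 6; -0.06 0 -0.009 0 6; -0.06 0 -0.009 0 6; -0.06 0 -0.009 0 6; -0.06 0 -0.009 0 6; -0.05 0 -0.0075 0 6; -0.03 0 -0.004 0 6; 0 0 0 0 6"

```text
clock: 14.9
position: [558.3, -60.4, 124.4]
orientation: [0.997, 0.082, 0.0, 0.0]
ft_force: [0.3, 0.4, -0.9]
width: 11.1
grasp_force: 26.6
```

```bash
python3 look2.py pics/f.png
```

```text
cab tcp [-110.    19.6  124.4] ydir deg rel cab -89.42 t 14.9 F [ 0.3  0.4 -0.9] w 11.1 g 26.6
tool frac [ 0.4   -0.     0.356]
reg 0.59 987 [[-186.8, 11.5, 94.9], [-87.2, 26.6, 122.1], [5.3, 36.7, 147.3]]
line [ 9.82000e-01  1.30000e-02 -1.87000e-01 -9.07640e+01  2.69540e+01
  1.22106e+02]
```

View pics/f.png

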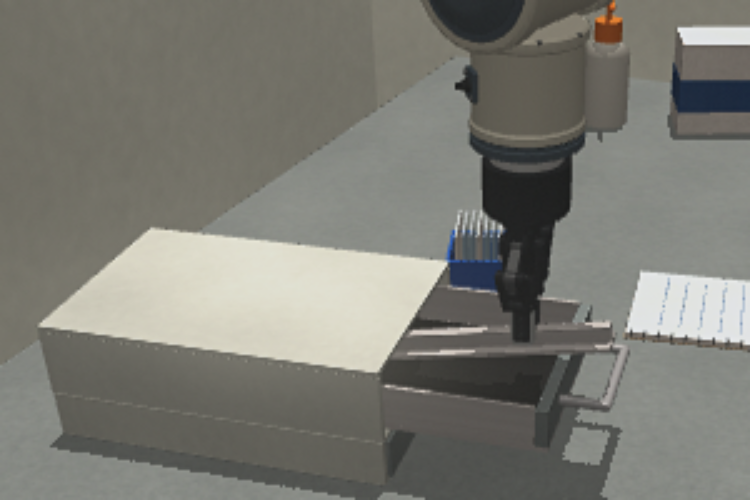

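apply_moves:
  increments: "-0.04 0 -0.007 0 6; -0.07 0 -0.012 0 6; -0.08 0 -0.014 0 6; -0.08 0 -0.014 0 6; -0.08 0 -0.014 0 6; -0.08 0 -0.014 0 6; -0.08 0 -0.014 0 6; -0.06 0 -0.02 0 6; -0.04 0 -0.1 0 6; 0 0 -0.15 0 6; 0 0 -0.1 0 6; 0 0 0 0 6"

```text
clock: 16.5
position: [469.0, -75.6, 194.7]
orientation: [0.997, 0.083, 0.001, 0.001]
ft_force: [-0.4, 0.2, -1.8]
width: 11.1
grasp_force: 26.7
```

```bash
cat > nb.py <<'E'
from h import *
p=grab_frame('scene')
for n in ['scene','side']:
    p=grab_frame(n); P=cloud(p)
    for q in ['notebook']:
        r=regions_of(p,q)[:1]
        for x in r:
            m=cv2.erode(x['region'].astype(np.uint8),np.ones((3,3)))>0; m&=abs(P[...,2]-8)<12
            Q=P[m]; print(n,x['conf'],np.percentile(Q,[1,50,99],axis=0).round(0).tolist(),cv2.minAreaRect(Q[:,:2].astype(np.float32)))
E
python3 look2.py; python3 nb.py
```

```text
cab tcp [-200.6   18.4  194.7] ydir deg rel cab -89.4 t 16.5 F [-0.4  0.2 -1.8] w 11.1 g 26.7
tool frac [ 1.002 -0.004  0.828]
reg 0.55 1290 [[-276.4, 15.1, 164.0], [-161.0, 25.3, 189.7], [-48.5, 35.8, 217.2]]
line [ 9.84000e-01  9.00000e-03 -1.76000e-01 -1.62815e+02  2.55360e+01
  1.90022e+02]
scene 0.7 [[349.0, -467.0, 4.0], [468.0, -392.0, 9.0], [560.0, -309.0, 11.0]] ((450.2181396484375, -390.4191589355469), (209.95626831054688, 145.2033233642578), 10.963239669799805)
side 0.86 [[341.0, -466.0, 4.0], [425.0, -368.0, 8.0], [536.0, -306.0, 11.0]] ((446.5076904296875, -386.5566101074219), (202.61656188964844, 150.7448272705078), 11.998676300048828)
```

```bash
python3 -c "
from h import *
need(np.array([406,-397,60.]))"
```

```text
cab tcp [-201.5   18.8  192.7] ydir deg rel cab -89.4 t 16.85 F [-0.1 -0.3 -2.3] w 11.2 g 26.7
tool frac [-0.76   2.048  0.885]
```

apply_moves:
  increments: "-0.03 0.08 0 0 6; -0.06 0.16 0 0 6; -0.08 0.22 0 0 6; -0.09 0.24 0 0 6; -0.09 0.24 0 0 6; -0.09 0.24 0 0 6; -0.09 0.24 0.05 0 6; -0.09 0.24 0.1 0 6; -0.07 0.18 0.15 0 6; -0.04 0.12 0.2 0 6; -0.03 0.088 0.2 0 6; 0 0 0.18 0 6"

```text
clock: 18.35
position: [405.4, -398.8, 59.9]
orientation: [0.997, 0.082, -0.0, 0.0]
ft_force: [-0.1, -0.2, -1.6]
width: 11.1
grasp_force: 26.6
```

```bash
cat > look3.py <<'E'
import sys
from h import *
need(np.array([406,-397,17.]))
for n in sys.argv[1:]:
    p=grab_frame(n); P=cloud(p)
    for r in regions_of(p,'ruler')[:1]:
        m=r["region"]&np.isfinite(P[...,0]); Q=P[m]; print(n,r['conf'],m.sum(),np.percentile(Q,[2,50,98],axis=0).round(1).tolist())
        if m.sum()>20: print('line',cv2.fitLine(Q.astype(np.float32),cv2.DIST_HUBER,0,.01,.01).ravel().round(3))
    cv2.imwrite('pics/%s%.1f.png'%(n,get_state()['clock']),p['image'])
E
python3 look3.py side scene; ls pics
```

```text
cab tcp [-313.2 -291.2   59.9] ydir deg rel cab -89.48 t 18.35 F [-0.1 -0.2 -1.6] w 11.1 g 26.6
tool frac [ 0.006 -0.011  0.286]
side 0.81 861 [[331.6, -496.4, 1.6], [440.1, -386.3, 53.4], [552.7, -362.5, 81.8]]
line [ 9.72000e-01  1.60000e-01 -1.72000e-01  4.42394e+02 -3.85576e+02
  5.42760e+01]
scene 0.9 737 [[351.0, -406.5, 19.3], [485.5, -383.3, 45.8], [560.1, -360.8, 80.7]]
line [ 9.60000e-01  1.59000e-01 -2.32000e-01  4.56603e+02 -3.87468e+02
  5.46410e+01]
a.png
b.png
c.png
d.png
e.png
f.png
scene18.6.png
side18.4.png
```

apply_moves:
  increments: "0 0 0.06 0 6; 0 0 0.06 0 6; 0 0 0.04 0 6; 0 0 0.04 0 6; 0 0 0.03 0 6; 0 0 0.03 0 6; 0 0 0.015 0 6; 0 0 0 0 6"

```text
clock: 19.55
position: [406.3, -397.1, 19.8]
orientation: [0.997, 0.083, -0.0, -0.0]
ft_force: [-0.7, -0.1, 0.4]
width: 10.8
grasp_force: 26.9
```

```bash
python3 look3.py side scene
```

```text
cab tcp [-312.1 -289.6   19.8] ydir deg rel cab -89.4 t 19.55 F [-0.7 -0.1  0.4] w 10.8 g 26.9
tool frac [-0.002 -0.001  0.019]
side 0.75 712 [[332.4, -406.8, 11.5], [453.6, -383.2, 21.0], [560.8, -360.0, 32.9]]
line [ 9.88000e-01  1.54000e-01 -4.00000e-03  4.51428e+02 -3.82688e+02
  2.14420e+01]
scene 0.88 662 [[346.0, -408.2, 8.3], [484.9, -382.7, 16.8], [565.9, -361.1, 33.9]]
line [ 9.85000e-01  1.60000e-01 -6.50000e-02  4.60196e+02 -3.87098e+02
  2.51150e+01]
```

apply_moves:
  increments: "0 0 0.008 0 6; 0 0 0.008 0 6; 0 0 0.006 0 6; 0 0 0 0 6; 0 0 0 0 6"

```text
clock: 20.38
position: [406.3, -397.2, 17.5]
orientation: [0.997, 0.083, 0.0, 0.0]
ft_force: [-4.6, 2.8, 20.9]
width: 11.3
grasp_force: 29.4
```

apply_moves:
  increments: "0 0 0 0 4; 0 0 0 0 4; 0 0 0 0 4; 0 0 -0.02 0 4; 0 0 -0.06 0 4; 0 0 -0.12 0 4; 0 0 -0.18 0 4; 0 0 -0.2 0 4; 0 0 -0.18 0 4; 0 0 -0.12 0 4; 0 0 -0.06 0 4; 0 0 0 0 4"
  newtons: 110

```text
clock: 21.88
position: [406.4, -397.2, 157.9]
orientation: [0.997, 0.083, 0.0, 0.0]
ft_force: [-0.0, 0.3, -2.4]
width: 8.5
grasp_force: 108.0
```

```bash
python3 look3.py side scene; python3 - <<'E'
from h import *
a,b=[cv2.imread('pics/'+f) for f in sorted(__import__('os').listdir('pics'),key=lambda f:__import__('os').path.getmtime('pics/'+f))[-2:]]
cv2.imwrite('pics/z.png',cv2.resize(np.vstack([a,b]),None,fx=.71,fy=.71))
for n in ['scene','side']:
    p=grab_frame(n)
    for q in ['mouse','oil_bottle','slide_box','drawer_lip','drawer_handle']:
        r=spot_point(p,q)[:1]; print(n,q,[(round(x['conf'],2),tw(p,x['location']).round(0).tolist(),tocab(tw(p,x['location']))) for x in r])
E
```

```text
cab tcp [-312.  -289.7  157.9] ydir deg rel cab -89.4 t 21.88 F [-0.   0.3 -2.4] w 8.5 g 108.0
tool frac [-0.003 -0.002  0.939]
side 0.97 891 [[332.9, -406.0, 147.5], [446.0, -383.0, 158.2], [559.0, -359.6, 170.4]]
line [ 9.87000e-01  1.62000e-01 -1.40000e-02  4.45700e+02 -3.83421e+02
  1.58752e+02]
scene 0.64 644 [[247.4, -421.4, 1.2], [491.7, -383.1, 153.1], [566.8, -359.7, 170.4]]
line [ 9.85000e-01  1.65000e-01 -4.60000e-02  4.79395e+02 -3.83943e+02
  1.60697e+02]
scene mouse [(0.97, [491.0, 353.0, 3.0], array([-113.2,  438.9,    3.2]))]
scene oil_bottle [(0.65, [694.0, 346.0, 3.0], array([ 86.5, 400.5,   2.6]))]
scene slide_box [(0.64, [524.0, -89.0, 98.0], array([-148.1,   -3.3,   98.4]))]
scene drawer_lip [(0.93, [522.0, -88.0, 99.0], array([-149.8,   -2. ,   99.4]))]
scene drawer_handle [(0.9, [480.0, -93.0, 79.0], array([-192.7,   -0.2,   78.7]))]
side mouse [(0.75, [488.0, 354.0, 3.0], array([-115.5,  439.8,    3.1]))]
side oil_bottle [(0.59, [693.0, 345.0, 0.0], array([ 85.2, 399.1,   0.5]))]
side slide_box [(0.78, [724.0, -370.0, 0.0], array([ 5.900e+00, -3.122e+02,  2.000e-01]))]
side drawer_lip [(0.64, [524.0, -82.0, 102.0], array([-147.5,    3.4,  101.7]))]
side drawer_handle [(0.67, [478.0, -96.0, 79.0], array([-194.9,   -3. ,   79.5]))]
```

View pics/z.png

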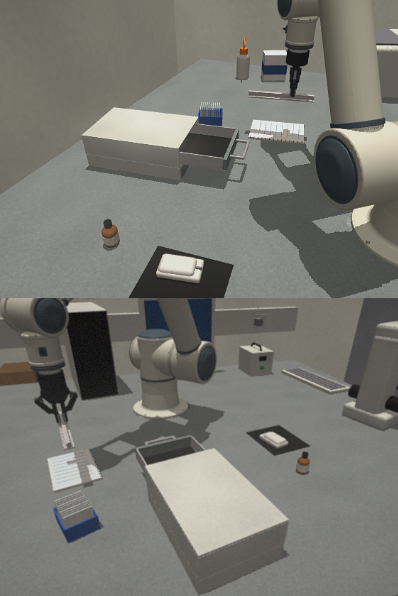

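```bash
python3 - <<'E'
from h import *
for n in ["side","side","scene"]:
    p=grab_frame(n); P=cloud(p); m=(P[...,2]>140)&(P[...,2]<180)&(P[...,0]>300)&(P[...,0]<600)&(abs(P[...,1]+387)<35)
    Q=P[m]; s=(Q-[406.4,-397.2,0])@U
    o=[]
    for a in range(-80,165,20):
        k=(s>a)&(s<a+20)
        if k.sum()>5 : o.append((a+10,round(float(np.percentile(Q[k,2],90)),1)))
    print(n,s.min().round(),s.max().round(),o)
s=get_state(); print(s["clock"],s["position"],abs(s["joint_vel"]).max())
E
```

```text
side -78.0 161.0 [(-70, 169.7), (-50, 169.4), (-30, 169.3), (-10, 175.0), (10, 173.8), (30, 168.0), (50, 167.8), (70, 167.9), (90, 167.8), (110, 166.8), (130, 166.9), (150, 166.3), (170, 166.8)]
side -78.0 162.0 [(-70, 169.9), (-50, 169.5), (-30, 169.5), (-10, 173.8), (10, 174.6), (30, 168.9), (50, 168.3), (70, 168.5), (90, 168.1), (110, 167.1), (130, 167.2), (150, 166.5), (170, 165.7)]
scene -78.0 164.0 [(-70, 171.4), (-50, 171.8), (-30, 170.7), (-10, 170.4), (10, 177.3), (30, 169.6), (50, 168.9), (70, 168.8), (90, 168.2), (110, 168.6), (130, 167.9), (150, 167.6), (170, 163.5)]
22.825 [ 406.32679164 -397.10399655  157.64196462] 0.001585787515760215
```

```bash
python3 -c "
from h import *
print(finish_job())"
```

```text
the job is handed in; nothing more can be done
None
```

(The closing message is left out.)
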